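# Free the stuck deburring carriage, run it home and lock it

### The arm

A 6-joint arm with a two-finger parallel gripper is mounted at the origin on the work surface. World frame = base frame: x ahead of the robot, y to its left, z up, the work surface at z = 0. Lengths are in mm, angles in rad, forces in N, time in s.
With the tool pointing down it reaches from about 350 to 875 mm from the base axis. Payload 4.2 kg.
Tool frame: the origin (TCP) lies midway between the tips of the shut fingers; the grasp point (between the pads) lies 19 mm behind it; z points along the fingers, y is the line along which they close (so a half turn about z gives the same grasp; the last joint's range is limited). The gripper opens to 85 mm and grips with 20 to 120 N. Pads are 22 mm wide; open, the fingers measure 114 mm over their backs; the gripper's body (76 mm by 85 mm) begins 54 mm behind the grasp point. The pads swing forward as they close: fully open they stand 13 mm farther back than shut.
Start: joints at [1.472, 0.385, 0.008, 0, -1.194, -0.259], TCP at [218.851, 585.409, 231.312] pointing down, gripper open.
Joint ranges: [-3.14, 3.14], [-1.21, 2.06], [-1.07, 1.41], [-3.16, 2.05], [-2.99, -0.16], [-3.1, 3.1]. Speed limits (rad/s): [2.79, 2.79, 3.14, 3.14, 3.14, 3.14].

### API

Orientations are given as a unit quaternion [x, y, z, w].
In Python, from bench import arm, eyes, nets gives the robot as it stands.
- The arm moves only by the tool apply_moves, never from a script. Its arguments are lists of equal length, an entry for each row: "delta_rot": the turn, a rotation vector about the tool's x, y, z as a fraction of full scale, a list of three; "xyz": the shift along the tool's x, y, z as a fraction of full scale, a list of three; "hand": the gripper command: -1 is fully open, 1 is shut, values between are in proportion. In form: {"delta_rot": [[ax, ay, az], ...], "xyz": [[dx, dy, dz], ...], "hand": [hand, ...]}. A call has 1 to 20 rows; each row shifts and turns the commanded pose from where the row before left it, along the tool's axes as they then stand; what a row does not reach is not made up. Full scale, the value 1, is 0.025 m for a shift and 6 degrees for a turn. A row lasts 1/12 s, in which the tool goes at most 41.7 mm and 7.16 degrees, less where a joint would pass 70% of its speed; a pose out of reach is approached as far as the arm can. A call with a number of a shift or a turn outside -1 to 1 is refused whole. A call with a gripper value outside its range is refused whole. The fingers move at their own pace and stop on an object; the grip force is fixed at half the most. Time passes only in rows, so rows that do not move let the fingers close. It gives the time, the measured TCP pose, the force, the opening and the grip force at its end, in the units of the state.
- arm.read_state(): the state, without advancing time (a new reading comes with each control period).
- eyes.get_image(name): name is "side" or "top" or "wrist"; returns a dict with "frame" (384x512x3 uint8, red, green, blue), "range_z" (384x512 float32, mm along the optical axis (not along the pixel's ray), 0 where there is no reading), "camera_matrix" (3x3 intrinsics, pixels), "R" (3x3) and "t" (3): a world point X has camera coordinates R X + t; the wrist camera has in their place "hand_eye" (4x4, takes a point from camera to tool coordinates, whose origin is the TCP and whose axes are the flange's). Camera axes: x right, y down, z forward; pixel columns grow to the right and rows downward; lengths in mm; the calibration is good to about 2 mm. A picture is of the moment at which its call begins: read the wrist's pose just before it.
- arm.job_done(): hands the job in; it is judged then, once.
Trained networks look in a picture, given as the dict that the camera call returned (one of the last four; its "shot" number tells which), for a name from the list of things; names that differ only in an ending like _2 or _b are one class to them, and where a whole thing is asked for, a point or a joint stands for the part that bears it (a point fixed in the world has none). Each returns a list of dicts, best first, with "score" (0 to 1); they miss things now and then, are a little off and sometimes report something else, mostly with a low value. They report only what shows in the picture. A call takes as long as a camera call.
- nets.look_for(name, picture): "bbox" ([left, top, right, bottom] in pixels, round what is visible of it).
- nets.masks_of(name, picture): "region" (384x512 bool, what is visible of it) and "bbox" ([left, top, right, bottom] in pixels, round what is visible of it).
The state is a dict: "clock": time; "joints": joint angles; "joint_vel": joint speeds; "joint_efforts": joint torques, N m; "position": TCP position; "ee_rot": TCP orientation; "contact_force": force on the tool from outside, world axes, zero at the start; "wrist_torque": the same for the moment, N m; "gripper_width": finger opening in mm; "grasp_force": force on a finger pad.
Only numpy, scipy, OpenCV 4.12 (cv2) and the standard library are available. Lean on these libraries where they do the work, as an engineer would, in place of code of your own. Each camera call takes 0.05 s, during which the arm holds its last target. There are 200 camera calls.

### The job

The deburring carriage is stuck on its rail in caked grinding dust. Push it by its post towards the dust box until it breaks free, without letting it shoot off, then run it gently on until it is fully home against the end stop hidden inside the box, without ramming the stop, and only then swing the carriage's lock lever all the way over, in line with the rail. Leave the carriage home and locked, let go of everything, and do not disturb the other things on the bench.

Things in the scene. Friction and masses are not known exactly. Their poses are not given: they have to be found in the camera images.
- slide: The deburring slide, fixed: aluminium bed plate 110 x 600 x 15 mm with a steel rail along its middle. Origin: on the bench, under the rail, 50 mm short of the dust box's mouth. +y runs along the rail towards the dust box (the way the carriage is pushed home), +x horizontally across the rail to the side away from the robot, +z up. Rear end plate at y = -338 mm, 60 mm high.
- dustbox: Grey sheet-steel dust box over the rail's far end, 200 mm wide, 190 long, 170 high, mouth (140 x 110 mm) facing the carriage at y = +50 mm; origin and axes as slide. Inside, unseen, is the carriage's end stop, clamped anywhere in a 70 mm stretch: a sprung nose (pushes back 1 N at first touch, 4 N after 3 mm), then solid: fully home. Over 25 N on the stop is ramming.
- carriage (a joint): Travel of the carriage along the rail, m, growing towards the dust box. Starts at 0 to 0.02, stuck in caked dust: 14 to 22 N of push move it up to about 0.03; beyond, it slides with 5 to 6 N and stays where left, also home on the sprung stop. Home is somewhere past 0.08, where cannot be known beforehand; it must be felt. Aluminium plate 120 mm wide, 230 long, top 57 mm above the bench, 2 kg, a round casting and stop rod at its front.
- post (a point): Centre of the carriage's push post: upright black cylinder, 22 mm diameter, on the rear end of the carriage plate, 60 to 122 mm above the bench; this point at 91 mm. Behind it (away from the dust box) lie only 20 mm of carriage plate (top at 57 mm) and the low bed. It moves with the carriage and is to be pushed towards the dust box.
- lock (a joint): Lock lever angle, rad: 0 square to the rail, pointing to the robot's side (-x of slide); 1.57 in line with the rail, pointing to the dust box: locked, end of its swing. Turns clockwise seen from above with 0.11 to 0.2 N m (2 to 4 N at the knob), stays where left, starts at 0 to 0.2. Turned over, it clamps the carriage to the rail.
- lock_knob (a point): Centre of the lock lever's upright knob: bright steel cylinder 16 mm in diameter, 71 to 107 mm above the bench; this point is at 89 mm. It goes round lock_pivot at a radius of 50 mm. Below it lie the lever arm (11 mm wide, 66 to 75 mm high) and the carriage plate (top at 57 mm).
- lock_pivot (a point): Point on the lock lever's vertical turning axis, 89 mm above the bench (level with the knob's centre; the lever's hub below it is 24 mm in diameter and ends at 77 mm). On the carriage, 50 mm across the rail to the robot's side from the push post and 40 mm ahead of it; moves with the carriage.
- casting_a: A bystander: loose round aluminium casting, flange 48 mm, 22 mm high, standing on the bench behind the slide; origin at the centre of its underside. Leave alone.
- casting_b: A bystander: loose round casting like the other, flange 55 mm, 25 mm high; origin at the centre of its underside. Leave alone.
- bur_box: A bystander: bur box 65 x 100 x 36 mm (blue and white), burs standing up to 51 mm; origin at the centre of its underside. Leave alone.
- handpiece: A bystander: steel grinding handpiece about 175 mm long on a low black cradle, 40 mm high; origin at the centre under the cradle. Leave alone.
- brush: A bystander: bench brush 170 mm long lying on the bench; origin near its middle, on the bench. Leave alone.
- beaker: A bystander: white plastic beaker 68 mm wide, 85 mm high; origin at the centre of its underside. Leave alone.
- caliper: A bystander: caliper 200 mm long lying on the bench, 10 mm high; origin under the middle of its beam. Leave alone.

How it is judged:
By the outcome, as a careful person would: the job done as asked, in the order asked, and still so for the second after the job is handed in, with the robot touching nothing.
It also fails if it takes over 64 s, if anything falls off the work surface, if the arm or the gripper's body presses on something with over 40 N, if the wrist force passes 120 N, or if a joint passes its speed limit or range.

## Working session

There is one attempt and no reset: what is moved stays moved. The work goes in short steps, Python scripts to look and compute and a tool call to move; the robot and the scene stay as the last step left them, time stands still between calls to the robot, and variables do not carry over. Pictures are saved under pics/ and viewed, at most 10 in all, crops included, and the job is handed in when it is done.

Besides the shell and the picture viewer there is one more tool, called after ">>>" as name(argument=value, ...), one argument or row to a line, values as JSON. apply_moves: Moves the arm, as the interface text tells. Its arguments: {"type":"object","properties":{"delta_rot":{"type":"array"},"xyz":{"type":"array"},"hand":{"type":"array"}},"required":["delta_rot","xyz","hand"]}

```bash
mkdir -p pics; cat > h.py <<'E'
import numpy as np, cv2
from bench import arm, eyes, nets
def pts(im, mask):
    v,u=np.nonzero(mask&(im["range_z"]>0)); z=im["range_z"][v,u]
    K=im["camera_matrix"]; c=np.c_[(u-K[0,2])*z/K[0,0],(v-K[1,2])*z/K[1,1],z]
    return (c-im["t"])@im["R"], np.c_[u,v]
E
python3 - <<'E'
from h import *
s=arm.read_state(); print({k:np.round(v,3).tolist() for k,v in s.items()})
ims={n:eyes.get_image(n) for n in("top","side")}
for n,im in ims.items():
    cv2.imwrite(f"pics/{n}0.png",cv2.cvtColor(im["frame"],cv2.COLOR_RGB2BGR))
    print(n,"cam",(-im["R"].T@im["t"]).round())
    for t in("post","lock_knob","lock","slide","dustbox","carriage"):
        for m in nets.masks_of(t,im)[:2]:
            P,_=pts(im,m["region"])
            if len(P): print(t,round(m["score"],2),np.round(m["bbox"]).tolist(),len(P),np.median(P,0).round(),np.percentile(P,3,axis=0).round(),np.percentile(P,97,axis=0).round())
E
```

```text
{'clock': 0.0, 'joints': [1.472, 0.386, 0.007, -0.0, -1.194, -0.259], 'joint_vel': [-0.0, -0.0, 0.001, 0.002, -0.001, -0.0], 'joint_efforts': [0.001, -39.229, 18.84, 4.186, -0.005, 0.0], 'position': [218.668, 584.861, 230.222], 'ee_rot': [0.984, -0.178, -0.0, 0.001], 'contact_force': [-0.336, 0.746, 0.242], 'wrist_torque': [-0.067, 0.015, -0.049], 'grasp_force': 0.0, 'gripper_width': 85.171}
top cam [ 437.   -5. 1337.]
post 0.64 [258.0, 180.0, 344.0, 228.0] 2248 [ 528. -148.   58.] [ 461. -233.   52.] [578. -25.  86.]
post 0.41 [317.0, 206.0, 325.0, 228.0] 63 [ 477. -173.   78.] [ 432. -186.   71.] [ 493. -161.  109.]
lock_knob 0.53 [317.0, 206.0, 327.0, 229.0] 104 [ 467. -172.   77.] [ 432. -186.   58.] [ 493. -161.  108.]
lock 0.68 [317.0, 204.0, 322.0, 230.0] 121 [ 462. -171.   77.] [ 431. -187.   -1.] [ 493. -161.  108.]
slide 0.86 [157.0, 117.0, 369.0, 228.0] 9760 [553.  72. 121.] [ 465. -314.   11.] [709. 294. 175.]
dustbox 0.56 [154.0, 120.0, 257.0, 215.0] 5505 [593. 145. 171.] [483.  48.  84.] [723. 323. 175.]
carriage 0.87 [270.0, 178.0, 345.0, 227.0] 2261 [ 526. -150.   58.] [ 459. -239.   51.] [576. -28.  87.]
side cam [   1. -758.  921.]
post 0.67 [252.0, 199.0, 325.0, 276.0] 3342 [ 520. -170.   57.] [ 451. -248.   37.] [578. -37. 107.]
lock_knob 0.79 [258.0, 245.0, 285.0, 256.0] 262 [ 461. -178.   76.] [ 428. -192.   54.] [ 493. -153.  108.]
lock 0.76 [255.0, 244.0, 285.0, 258.0] 251 [ 459. -178.   76.] [ 428. -192.   58.] [ 493. -162.  108.]
slide 0.88 [191.0, 113.0, 344.0, 321.0] 13813 [527.  38.  59.] [ 455. -337.    7.] [700. 220. 172.]
carriage 0.96 [249.0, 199.0, 326.0, 276.0] 3405 [ 520. -169.   57.] [ 450. -248.   34.] [579. -31. 107.]
carriage 0.67 [286.0, 183.0, 355.0, 197.0] 328 [765. -43.   5.] [678. -84.  -1.] [833.  18.  13.]
```

```bash
python3 - <<'E'
from h import *
a=cv2.imread("pics/top0.png")[90:290,140:400]; b=cv2.imread("pics/side0.png")[100:330,150:410]
cv2.imwrite("pics/a.png",cv2.resize(a,None,fx=3,fy=3)[:600]); cv2.imwrite("pics/b.png",cv2.resize(b,None,fx=2.6,fy=2.6)[:600])
for n in("top","side"):
    im=eyes.get_image(n); 
    P,_=pts(im,np.ones((384,512),bool))
    # tall things on the carriage
    box=(P[:,0]>400)&(P[:,0]<620)&(P[:,1]>-300)&(P[:,1]<0)
    for lo,hi in((100,112),(114,126)):
        Q=P[box&(P[:,2]>lo)&(P[:,2]<hi)]
        print(n,lo,len(Q),Q.round().tolist()[:40])
    # rail/bed direction: bed plate top z~15
    Q=P[(P[:,2]>54)&(P[:,2]<60)&box]
    r=cv2.minAreaRect(Q[:,:2].astype(np.float32)); print(n,"plate",r)
    Q=P[(P[:,2]>165)&(P[:,2]<178)&(P[:,0]>430)&(P[:,1]>0)&(P[:,1]<400)]
    print(n,"box",len(Q),cv2.minAreaRect(Q[:,:2].astype(np.float32)))
E
```

```text
top 100 27 [[533.0, -217.0, 110.0], [530.0, -216.0, 102.0], [527.0, -215.0, 104.0], [524.0, -216.0, 100.0], [518.0, -219.0, 102.0], [518.0, -221.0, 108.0], [442.0, -164.0, 104.0], [442.0, -167.0, 105.0], [442.0, -169.0, 108.0], [438.0, -160.0, 108.0], [438.0, -163.0, 110.0], [439.0, -167.0, 104.0], [439.0, -170.0, 107.0], [439.0, -173.0, 107.0], [435.0, -161.0, 102.0], [435.0, -164.0, 103.0], [435.0, -166.0, 112.0], [436.0, -170.0, 106.0], [436.0, -172.0, 109.0], [432.0, -160.0, 109.0], [432.0, -163.0, 109.0], [432.0, -167.0, 107.0], [432.0, -170.0, 106.0], [433.0, -173.0, 107.0], [429.0, -164.0, 104.0], [429.0, -167.0, 106.0], [429.0, -170.0, 105.0]]
top 114 39 [[535.0, -222.0, 120.0], [535.0, -224.0, 122.0], [535.0, -228.0, 120.0], [536.0, -231.0, 120.0], [532.0, -218.0, 122.0], [532.0, -221.0, 123.0], [532.0, -225.0, 120.0], [532.0, -227.0, 124.0], [532.0, -230.0, 124.0], [532.0, -234.0, 122.0], [529.0, -216.0, 119.0], [529.0, -218.0, 124.0], [529.0, -221.0, 123.0], [529.0, -224.0, 124.0], [529.0, -228.0, 118.0], [529.0, -231.0, 122.0], [529.0, -233.0, 124.0], [526.0, -216.0, 120.
[... 2213 characters left out ...]
23.0, 119.0], [521.0, -227.0, 123.0], [525.0, -227.0, 120.0], [525.0, -229.0, 121.0], [528.0, -229.0, 120.0], [529.0, -232.0, 121.0], [531.0, -233.0, 121.0], [533.0, -234.0, 121.0], [537.0, -233.0, 118.0], [517.0, -225.0, 120.0], [519.0, -227.0, 121.0], [519.0, -230.0, 123.0], [522.0, -229.0, 120.0], [522.0, -233.0, 123.0], [526.0, -232.0, 120.0], [530.0, -232.0, 118.0], [530.0, -234.0, 120.0], [533.0, -234.0, 118.0], [533.0, -237.0, 121.0], [517.0, -225.0, 116.0]]
side plate ((529.4771728515625, -134.10423278808594), (232.91156005859375, 120.52713775634766), 79.222412109375)
side box 3424 ((1234.8812255859375, 206.22650146484375), (1565.4913330078125, 240.62042236328125), 5.512613296508789)
```

View pics/a.png

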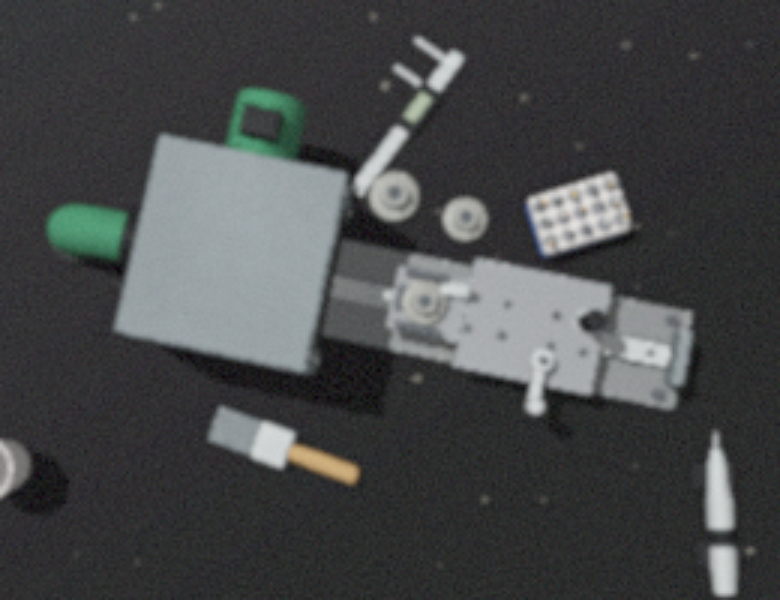

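View pics/b.png

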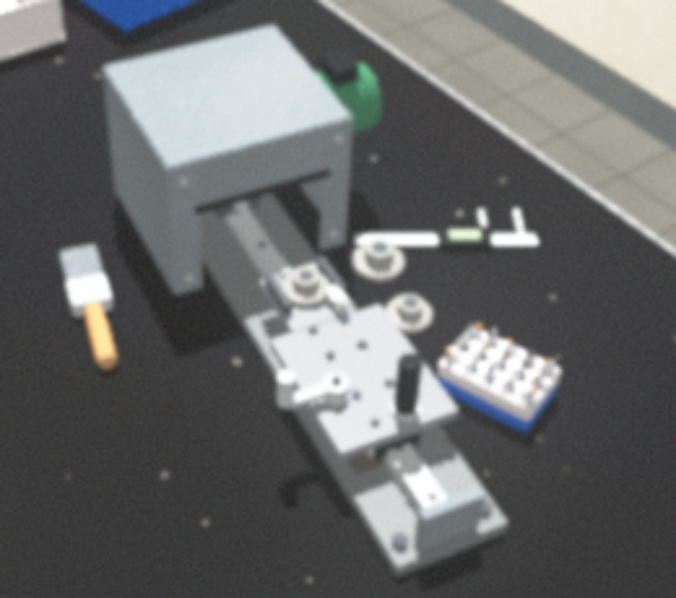

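The top view (crop) shows the dust box on the left, the post at (597,320), the pivot at (543,358) and the knob at (536,405). The side view agrees with this. The rail heading is (0.182, 0.983), the post is at about (527,-226), and the knob is at about (436,-168). I'll cage the post between half-open fingers along the rail so that it can't shoot off.

>>> apply_moves(
  delta_rot=[
    [0, 0, -0.83],
    [0, 0, -0.83],
    [0, 0, 0],
    [0, 0, 0],
    [0, 0, 0],
    [0, 0, 0],
    [0, 0, 0],
    [0, 0, 0],
    [0, 0, 0],
    [0, 0, 0],
    [0, 0, 0],
    [0, 0, 0],
    [0, 0, 0],
    [0, 0, 0],
    [0, 0, 0],
    [0, 0, 0],
    [0, 0, 0],
    [0, 0, 0],
    [0, 0, 0],
    [0, 0, 0],
  ],
  xyz=[
    [0, 0, 0],
    [0, 0, 0],
    [0.5, 0.82, 0],
    [0.5, 0.82, 0],
    [0.5, 0.82, 0],
    [0.5, 0.82, 0],
    [0.5, 0.82, 0],
    [0.5, 0.82, 0],
    [0.5, 0.82, 0],
    [0.5, 0.82, 0],
    [0.5, 0.82, 0],
    [0.5, 0.82, 0],
    [0.5, 0.82, 0],
    [0.5, 0.82, 0],
    [0.5, 0.82, 0],
    [0.5, 0.82, 0],
    [0.5, 0.82, 0],
    [0.5, 0.82, 0],
    [0.5, 0.82, 0],
    [0.5, 0.82, 0],
  ],
  hand=[-0.18, -0.18, -0.18, -0.18, -0.18, -0.18, -0.18, -0.18, -0.18, -0.18, -0.18, -0.18, -0.18, -0.18, -0.18, -0.18, -0.18, -0.18, -0.18, -0.18],
)

```text
clock: 2.47
position: [372.8, 180.4, 231.6]
ee_rot: [0.996, -0.092, 0.0, -0.0]
contact_force: [1.0, 0.5, -0.4]
gripper_width: 50.2
grasp_force: 0.0
```

>>> apply_moves(
  delta_rot=[
    [0, 0, 0],
    [0, 0, 0],
    [0, 0, 0],
    [0, 0, 0],
    [0, 0, 0],
    [0, 0, 0],
    [0, 0, 0],
    [0, 0, 0],
    [0, 0, 0],
    [0, 0, 0],
    [0, 0, 0],
    [0, 0, 0],
    [0, 0, 0],
    [0, 0, 0],
    [0, 0, 0],
    [0, 0, 0],
    [0, 0, 0],
    [0, 0, 0],
    [0, 0, 0],
    [0, 0, 0],
  ],
  xyz=[
    [0.5, 0.82, 0],
    [0.5, 0.82, 0],
    [0.5, 0.82, 0],
    [0.5, 0.82, 0],
    [0.5, 0.82, 0],
    [0.5, 0.82, 0],
    [0.5, 0.82, 0],
    [0.5, 0.82, 0],
    [0.5, 0.82, 0],
    [0.5, 0.82, 0],
    [0.5, 0.82, 0],
    [0.5, 0.82, 0],
    [0.5, 0.82, 0],
    [0.5, 0.82, 0],
    [0.5, 0.82, 0],
    [0.5, 0.82, 0],
    [0.5, 0.82, 0],
    [0.5, 0.82, 0],
    [0, 0, 0],
    [0, 0, 0],
  ],
  hand=[-0.18, -0.18, -0.18, -0.18, -0.18, -0.18, -0.18, -0.18, -0.18, -0.18, -0.18, -0.18, -0.18, -0.18, -0.18, -0.18, -0.18, -0.18, -0.18, -0.18],
)

```text
clock: 4.13
position: [526.2, -223.3, 230.8]
ee_rot: [0.996, -0.093, -0.0, -0.0]
contact_force: [-0.1, 0.6, -0.5]
gripper_width: 50.2
grasp_force: 0.0
```

```bash
cat >> h.py <<'E'
from scipy.spatial.transform import Rotation as Rn
def wrist():
    s=arm.read_state(); im=eyes.get_image("wrist"); T=np.eye(4); T[:3,:3]=Rn.from_quat(s["ee_rot"]).as_matrix(); T[:3,3]=s["position"]
    M=np.linalg.inv(T@np.array(im["hand_eye"])); im["R"],im["t"]=M[:3,:3],M[:3,3]; return s,im
E
python3 - <<'E'
from h import *
s,im=wrist(); cv2.imwrite("pics/w0.png",cv2.cvtColor(im["frame"],cv2.COLOR_RGB2BGR))
P,uv=pts(im,np.ones((384,512),bool)); print("cam",-im["R"].T@im["t"], im["hand_eye"])
for (x,y),lo,hi in(((527,-226),115,128),((436,-168),101,112)):
    k=(np.hypot(P[:,0]-x,P[:,1]-y)<25)&(P[:,2]>lo)&(P[:,2]<hi); Q=P[k]
    if len(Q): print(len(Q),Q.mean(0),cv2.minEnclosingCircle(Q[:,:2].astype(np.float32)),uv[k].mean(0))
E
```

```text
cam [ 592.20461844 -234.72785629  374.40883245] [[-4.55895678e-05 -9.63827796e-01 -2.66525754e-01  6.68439563e+01]
 [ 9.99999397e-01  2.48614543e-04 -1.07010727e-03 -9.75118835e-01]
 [ 1.09766131e-03 -2.66525642e-01  9.63827203e-01 -1.43713544e+02]
 [ 0.00000000e+00  0.00000000e+00  0.00000000e+00  1.00000000e+00]]
437 [ 527.58311712 -225.45618366  122.40650962] ((526.273681640625, -225.20823669433594), 11.091317176818848) [257.18535469 191.4576659 ]
185 [ 437.41935905 -167.54154746  107.08321352] ((436.3141784667969, -166.79266357421875), 8.034624099731445) [218.72972973 278.67027027]
```

View pics/w0.png

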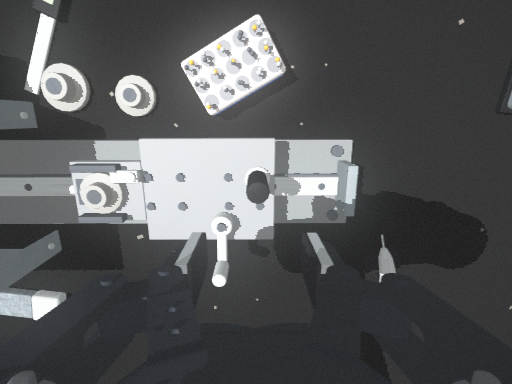

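The wrist view shows the post at (257,188), the knob at (219,275) and the slide square to the gripper. I'll descend over the post.

>>> apply_moves(
  delta_rot=[
    [0, 0, 0],
    [0, 0, 0],
    [0, 0, 0],
    [0, 0, 0],
    [0, 0, 0],
    [0, 0, 0],
    [0, 0, 0],
    [0, 0, 0],
    [0, 0, 0],
    [0, 0, 0],
    [0, 0, 0],
    [0, 0, 0],
    [0, 0, 0],
  ],
  xyz=[
    [0, 0.08, 0.7],
    [0, 0, 0.7],
    [0, 0, 0.7],
    [0, 0, 0.7],
    [0, 0, 0.7],
    [0, 0, 0.7],
    [0, 0, 0.7],
    [0, 0, 0.6],
    [0, 0, 0.5],
    [0, 0, 0],
    [0, 0, 0],
    [0, 0, 0],
    [0, 0, 0],
  ],
  hand=[-0.18, -0.18, -0.18, -0.18, -0.18, -0.18, -0.18, -0.18, -0.18, 0.3, 0.3, 0.3, 0.3],
)

```text
clock: 5.27
position: [526.7, -224.2, 82.7]
ee_rot: [0.996, -0.091, 0.001, 0.0]
contact_force: [0.2, -0.8, 0.4]
gripper_width: 30.0
grasp_force: 0.0
```

>>> apply_moves(
  delta_rot=[
    [0, 0, 0],
    [0, 0, 0],
    [0, 0, 0],
    [0, 0, 0],
    [0, 0, 0],
    [0, 0, 0],
    [0, 0, 0],
    [0, 0, 0],
  ],
  xyz=[
    [0, -0.02, 0],
    [0, -0.02, 0],
    [0, -0.02, 0],
    [0, -0.02, 0],
    [0, -0.02, 0],
    [0, -0.02, 0],
    [0, -0.02, 0],
    [0, -0.02, 0],
  ],
  hand=[0.3, 0.3, 0.3, 0.3, 0.3, 0.3, 0.3, 0.3],
)

```text
clock: 5.93
position: [526.5, -222.2, 81.7]
ee_rot: [0.996, -0.092, -0.0, 0.001]
contact_force: [-1.6, -8.2, 0.8]
gripper_width: 30.0
grasp_force: 4.3
```

>>> apply_moves(
  delta_rot=[
    [0, 0, 0],
    [0, 0, 0],
    [0, 0, 0],
    [0, 0, 0],
  ],
  xyz=[
    [0, -0.02, 0],
    [0, -0.02, 0],
    [0, -0.02, 0],
    [0, -0.02, 0],
  ],
  hand=[0.3, 0.3, 0.3, 0.3],
)

```text
clock: 6.27
position: [526.8, -220.4, 81.7]
ee_rot: [0.996, -0.092, 0.0, 0.001]
contact_force: [-0.3, -7.6, 0.8]
gripper_width: 30.4
grasp_force: 4.3
```

>>> apply_moves(
  delta_rot=[
    [0, 0, 0],
    [0, 0, 0],
    [0, 0, 0],
    [0, 0, 0],
  ],
  xyz=[
    [0, -0.02, 0],
    [0, -0.02, 0],
    [0, -0.02, 0],
    [0, -0.02, 0],
  ],
  hand=[0.3, 0.3, 0.3, 0.3],
)

```text
clock: 6.6
position: [527.2, -218.4, 81.7]
ee_rot: [0.996, -0.092, -0.0, 0.001]
contact_force: [-0.4, -7.8, 1.5]
gripper_width: 29.6
grasp_force: 4.3
```

>>> apply_moves(
  delta_rot=[
    [0, 0, 0],
    [0, 0, 0],
    [0, 0, 0],
    [0, 0, 0],
  ],
  xyz=[
    [0, -0.02, 0],
    [0, -0.02, 0],
    [0, -0.02, 0],
    [0, -0.02, 0],
  ],
  hand=[0.3, 0.3, 0.3, 0.3],
)

```text
clock: 6.93
position: [527.5, -216.5, 81.7]
ee_rot: [0.996, -0.092, -0.0, 0.001]
contact_force: [-1.3, -9.0, 0.9]
gripper_width: 30.0
grasp_force: 4.3
```

>>> apply_moves(
  delta_rot=[
    [0, 0, 0],
    [0, 0, 0],
    [0, 0, 0],
    [0, 0, 0],
  ],
  xyz=[
    [0, -0.02, 0],
    [0, -0.02, 0],
    [0, -0.02, 0],
    [0, -0.02, 0],
  ],
  hand=[0.3, 0.3, 0.3, 0.3],
)

```text
clock: 7.27
position: [527.9, -214.5, 81.7]
ee_rot: [0.996, -0.092, 0.0, 0.001]
contact_force: [-0.1, -7.8, 1.2]
gripper_width: 29.7
grasp_force: 4.3
```

```bash
python3 - <<'E'
from h import *
s,im=wrist()
for n,im in(("w",im),("top",eyes.get_image("top")),("side",eyes.get_image("side"))):
    P,uv=pts(im,np.ones((384,512),bool))
    k=(np.hypot(P[:,0]-438,P[:,1]+160)<25)&(P[:,2]>101)&(P[:,2]<112); Q=P[k]
    if len(Q): print(n,len(Q),Q.mean(0))
    # front edge of plate
    Q=P[(P[:,2]>54)&(P[:,2]<60)&(P[:,0]>455)&(P[:,0]<600)&(P[:,1]<30)&(P[:,1]>-260)]; sy=Q[:,:2]@[.182,.983]
    print(np.percentile(sy,[.5,99.5]))
    cv2.imwrite(f"pics/{n}1.png",cv2.cvtColor(im["frame"],cv2.COLOR_RGB2BGR))
E
```

```text
[-136.28356328   39.73041628]
top 19 [ 437.66450185 -158.36443388  107.136328  ]
[-137.18054604   89.12715101]
side 34 [ 436.68653651 -164.57180937  105.47401899]
[-141.95984189   84.25005645]
```

View pics/w1.png

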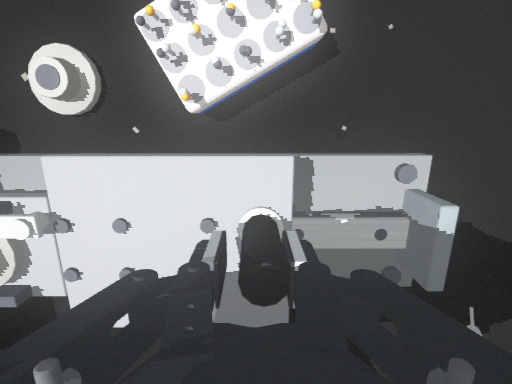

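The post is caged between the fingers at (265,255) in the wrist view, and the carriage has crept about 8 mm. I'll keep pushing slowly.

>>> apply_moves(
  delta_rot=[
    [0, 0, 0],
    [0, 0, 0],
    [0, 0, 0],
    [0, 0, 0],
    [0, 0, 0],
    [0, 0, 0],
    [0, 0, 0],
    [0, 0, 0],
  ],
  xyz=[
    [0, -0.02, 0],
    [0, -0.02, 0],
    [0, -0.02, 0],
    [0, -0.02, 0],
    [0, -0.02, 0],
    [0, -0.02, 0],
    [0, -0.02, 0],
    [0, -0.02, 0],
  ],
  hand=[0.3, 0.3, 0.3, 0.3, 0.3, 0.3, 0.3, 0.3],
)

```text
clock: 8.08
position: [528.8, -209.7, 81.7]
ee_rot: [0.996, -0.092, 0.0, 0.001]
contact_force: [-1.7, -4.8, 1.0]
gripper_width: 29.8
grasp_force: 2.5
```

>>> apply_moves(
  delta_rot=[
    [0, 0, 0],
    [0, 0, 0],
    [0, 0, 0],
    [0, 0, 0],
    [0, 0, 0],
    [0, 0, 0],
    [0, 0, 0],
    [0, 0, 0],
  ],
  xyz=[
    [0, -0.02, 0],
    [0, -0.02, 0],
    [0, -0.02, 0],
    [0, -0.02, 0],
    [0, -0.02, 0],
    [0, -0.02, 0],
    [0, -0.02, 0],
    [0, -0.02, 0],
  ],
  hand=[0.3, 0.3, 0.3, 0.3, 0.3, 0.3, 0.3, 0.3],
)

```text
clock: 8.75
position: [529.5, -205.8, 81.7]
ee_rot: [0.996, -0.092, 0.0, 0.001]
contact_force: [-0.6, -4.6, 1.3]
gripper_width: 30.0
grasp_force: 2.5
```

>>> apply_moves(
  delta_rot=[
    [0, 0, 0],
    [0, 0, 0],
    [0, 0, 0],
    [0, 0, 0],
    [0, 0, 0],
    [0, 0, 0],
    [0, 0, 0],
    [0, 0, 0],
  ],
  xyz=[
    [0, -0.02, 0],
    [0, -0.02, 0],
    [0, -0.02, 0],
    [0, -0.02, 0],
    [0, -0.02, 0],
    [0, -0.02, 0],
    [0, -0.02, 0],
    [0, -0.02, 0],
  ],
  hand=[0.3, 0.3, 0.3, 0.3, 0.3, 0.3, 0.3, 0.3],
)

```text
clock: 9.42
position: [530.3, -201.8, 81.7]
ee_rot: [0.996, -0.092, 0.0, 0.001]
contact_force: [0.0, -5.1, 1.2]
gripper_width: 30.1
grasp_force: 2.5
```

>>> apply_moves(
  delta_rot=[
    [0, 0, 0],
    [0, 0, 0],
    [0, 0, 0],
    [0, 0, 0],
    [0, 0, 0],
    [0, 0, 0],
    [0, 0, 0],
    [0, 0, 0],
    [0, 0, 0],
    [0, 0, 0],
    [0, 0, 0],
    [0, 0, 0],
    [0, 0, 0],
    [0, 0, 0],
    [0, 0, 0],
    [0, 0, 0],
  ],
  xyz=[
    [0, -0.03, 0],
    [0, -0.04, 0],
    [0, -0.06, 0],
    [0, -0.06, 0],
    [0, -0.06, 0],
    [0, -0.06, 0],
    [0, -0.06, 0],
    [0, -0.06, 0],
    [0, -0.06, 0],
    [0, -0.06, 0],
    [0, -0.06, 0],
    [0, -0.06, 0],
    [0, -0.06, 0],
    [0, -0.04, 0],
    [0, -0.03, 0],
    [0, -0.02, 0],
  ],
  hand=[0.3, 0.3, 0.3, 0.3, 0.3, 0.3, 0.3, 0.3, 0.3, 0.3, 0.3, 0.3, 0.3, 0.3, 0.3, 0.3],
)

```text
clock: 10.75
position: [534.1, -181.2, 81.7]
ee_rot: [0.996, -0.092, 0.0, 0.0]
contact_force: [-1.2, -5.0, 4.2]
gripper_width: 29.6
grasp_force: 2.5
```

>>> apply_moves(
  delta_rot=[
    [0, 0, 0],
    [0, 0, 0],
    [0, 0, 0],
    [0, 0, 0],
    [0, 0, 0],
    [0, 0, 0],
    [0, 0, 0],
    [0, 0, 0],
    [0, 0, 0],
    [0, 0, 0],
  ],
  xyz=[
    [0, -0.04, 0],
    [0, -0.04, 0],
    [0, -0.04, 0],
    [0, -0.04, 0],
    [0, -0.04, 0],
    [0, -0.04, 0],
    [0, -0.02, 0],
    [0, -0.02, 0],
    [0, -0.02, 0],
    [0, -0.02, 0],
  ],
  hand=[0.3, 0.3, 0.3, 0.3, 0.3, 0.3, 0.3, 0.3, 0.3, 0.3],
)

```text
clock: 11.58
position: [535.6, -173.1, 81.7]
ee_rot: [0.996, -0.092, 0.0, 0.0]
contact_force: [-1.2, -5.0, 3.1]
gripper_width: 30.0
grasp_force: 2.5
```

>>> apply_moves(
  delta_rot=[
    [0, 0, 0],
    [0, 0, 0],
    [0, 0, 0],
    [0, 0, 0],
    [0, 0, 0],
    [0, 0, 0],
    [0, 0, 0],
    [0, 0, 0],
  ],
  xyz=[
    [0, -0.02, 0],
    [0, -0.02, 0],
    [0, -0.02, 0],
    [0, -0.02, 0],
    [0, -0.02, 0],
    [0, -0.02, 0],
    [0, -0.02, 0],
    [0, -0.02, 0],
  ],
  hand=[0.3, 0.3, 0.3, 0.3, 0.3, 0.3, 0.3, 0.3],
)

```text
clock: 12.25
position: [536.3, -169.2, 81.7]
ee_rot: [0.996, -0.092, 0.0, 0.0]
contact_force: [-1.1, -5.0, 3.7]
gripper_width: 30.0
grasp_force: 2.5
```

>>> apply_moves(
  delta_rot=[
    [0, 0, 0],
    [0, 0, 0],
    [0, 0, 0],
    [0, 0, 0],
    [0, 0, 0],
    [0, 0, 0],
    [0, 0, 0],
    [0, 0, 0],
  ],
  xyz=[
    [0, -0.02, 0],
    [0, -0.02, 0],
    [0, -0.02, 0],
    [0, -0.02, 0],
    [0, -0.02, 0],
    [0, -0.02, 0],
    [0, -0.02, 0],
    [0, -0.02, 0],
  ],
  hand=[0.3, 0.3, 0.3, 0.3, 0.3, 0.3, 0.3, 0.3],
)

```text
clock: 12.92
position: [537.0, -165.3, 81.7]
ee_rot: [0.996, -0.092, 0.0, 0.0]
contact_force: [-1.9, -4.4, 3.3]
gripper_width: 30.0
grasp_force: 2.5
```

>>> apply_moves(
  delta_rot=[
    [0, 0, 0],
    [0, 0, 0],
    [0, 0, 0],
    [0, 0, 0],
    [0, 0, 0],
    [0, 0, 0],
    [0, 0, 0],
    [0, 0, 0],
  ],
  xyz=[
    [0, -0.02, 0],
    [0, -0.02, 0],
    [0, -0.02, 0],
    [0, -0.02, 0],
    [0, -0.02, 0],
    [0, -0.02, 0],
    [0, -0.02, 0],
    [0, -0.02, 0],
  ],
  hand=[0.3, 0.3, 0.3, 0.3, 0.3, 0.3, 0.3, 0.3],
)

```text
clock: 13.58
position: [537.8, -161.3, 81.7]
ee_rot: [0.996, -0.092, 0.0, 0.0]
contact_force: [-1.2, -4.2, 3.6]
gripper_width: 30.0
grasp_force: 2.5
```

>>> apply_moves(
  delta_rot=[
    [0, 0, 0],
    [0, 0, 0],
    [0, 0, 0],
    [0, 0, 0],
    [0, 0, 0],
    [0, 0, 0],
    [0, 0, 0],
    [0, 0, 0],
  ],
  xyz=[
    [0, -0.02, 0],
    [0, -0.02, 0],
    [0, -0.02, 0],
    [0, -0.02, 0],
    [0, -0.02, 0],
    [0, -0.02, 0],
    [0, -0.02, 0],
    [0, -0.02, 0],
  ],
  hand=[0.3, 0.3, 0.3, 0.3, 0.3, 0.3, 0.3, 0.3],
)

```text
clock: 14.25
position: [538.5, -157.4, 81.7]
ee_rot: [0.996, -0.092, 0.0, 0.0]
contact_force: [0.3, -4.5, 3.5]
gripper_width: 30.0
grasp_force: 2.5
```

>>> apply_moves(
  delta_rot=[
    [0, 0, 0],
    [0, 0, 0],
    [0, 0, 0],
    [0, 0, 0],
    [0, 0, 0],
    [0, 0, 0],
    [0, 0, 0],
    [0, 0, 0],
  ],
  xyz=[
    [0, -0.02, 0],
    [0, -0.02, 0],
    [0, -0.02, 0],
    [0, -0.02, 0],
    [0, -0.02, 0],
    [0, -0.02, 0],
    [0, -0.02, 0],
    [0, -0.02, 0],
  ],
  hand=[0.3, 0.3, 0.3, 0.3, 0.3, 0.3, 0.3, 0.3],
)

```text
clock: 14.92
position: [539.3, -153.4, 81.7]
ee_rot: [0.996, -0.092, 0.0, 0.0]
contact_force: [-1.0, -4.9, 3.3]
gripper_width: 29.9
grasp_force: 2.5
```

>>> apply_moves(
  delta_rot=[
    [0, 0, 0],
    [0, 0, 0],
    [0, 0, 0],
    [0, 0, 0],
    [0, 0, 0],
    [0, 0, 0],
    [0, 0, 0],
    [0, 0, 0],
  ],
  xyz=[
    [0, -0.02, 0],
    [0, -0.02, 0],
    [0, -0.02, 0],
    [0, -0.02, 0],
    [0, -0.02, 0],
    [0, -0.02, 0],
    [0, -0.02, 0],
    [0, -0.02, 0],
  ],
  hand=[0.3, 0.3, 0.3, 0.3, 0.3, 0.3, 0.3, 0.3],
)

```text
clock: 15.58
position: [540.0, -149.5, 81.7]
ee_rot: [0.996, -0.092, 0.0, 0.0]
contact_force: [-1.3, -5.2, 3.2]
gripper_width: 29.9
grasp_force: 2.5
```

>>> apply_moves(
  delta_rot=[
    [0, 0, 0],
    [0, 0, 0],
    [0, 0, 0],
    [0, 0, 0],
    [0, 0, 0],
    [0, 0, 0],
    [0, 0, 0],
    [0, 0, 0],
  ],
  xyz=[
    [0, -0.02, 0],
    [0, -0.02, 0],
    [0, -0.02, 0],
    [0, -0.02, 0],
    [0, -0.02, 0],
    [0, -0.02, 0],
    [0, -0.02, 0],
    [0, -0.02, 0],
  ],
  hand=[0.3, 0.3, 0.3, 0.3, 0.3, 0.3, 0.3, 0.3],
)

```text
clock: 16.25
position: [540.7, -145.6, 81.7]
ee_rot: [0.996, -0.092, 0.0, 0.0]
contact_force: [-0.8, -5.1, 2.7]
gripper_width: 29.9
grasp_force: 2.5
```

>>> apply_moves(
  delta_rot=[
    [0, 0, 0],
    [0, 0, 0],
    [0, 0, 0],
    [0, 0, 0],
    [0, 0, 0],
    [0, 0, 0],
    [0, 0, 0],
    [0, 0, 0],
  ],
  xyz=[
    [0, -0.02, 0],
    [0, -0.02, 0],
    [0, -0.02, 0],
    [0, -0.02, 0],
    [0, -0.02, 0],
    [0, -0.02, 0],
    [0, -0.02, 0],
    [0, -0.02, 0],
  ],
  hand=[0.3, 0.3, 0.3, 0.3, 0.3, 0.3, 0.3, 0.3],
)

```text
clock: 16.92
position: [541.4, -141.6, 81.7]
ee_rot: [0.996, -0.092, 0.0, 0.0]
contact_force: [-0.7, -4.6, 3.3]
gripper_width: 29.8
grasp_force: 2.5
```

>>> apply_moves(
  delta_rot=[
    [0, 0, 0],
    [0, 0, 0],
    [0, 0, 0],
    [0, 0, 0],
    [0, 0, 0],
    [0, 0, 0],
    [0, 0, 0],
    [0, 0, 0],
  ],
  xyz=[
    [0, -0.02, 0],
    [0, -0.02, 0],
    [0, -0.02, 0],
    [0, -0.02, 0],
    [0, -0.02, 0],
    [0, -0.02, 0],
    [0, -0.02, 0],
    [0, -0.02, 0],
  ],
  hand=[0.3, 0.3, 0.3, 0.3, 0.3, 0.3, 0.3, 0.3],
)

```text
clock: 17.58
position: [542.2, -137.7, 81.7]
ee_rot: [0.996, -0.092, 0.0, 0.0]
contact_force: [-1.2, -4.5, 3.2]
gripper_width: 29.9
grasp_force: 2.5
```

>>> apply_moves(
  delta_rot=[
    [0, 0, 0],
    [0, 0, 0],
    [0, 0, 0],
    [0, 0, 0],
    [0, 0, 0],
    [0, 0, 0],
    [0, 0, 0],
    [0, 0, 0],
  ],
  xyz=[
    [0, -0.02, 0],
    [0, -0.02, 0],
    [0, -0.02, 0],
    [0, -0.02, 0],
    [0, -0.02, 0],
    [0, -0.02, 0],
    [0, -0.02, 0],
    [0, -0.02, 0],
  ],
  hand=[0.3, 0.3, 0.3, 0.3, 0.3, 0.3, 0.3, 0.3],
)

```text
clock: 18.25
position: [542.9, -133.8, 81.7]
ee_rot: [0.996, -0.092, 0.0, 0.0]
contact_force: [-2.0, -5.1, 2.7]
gripper_width: 29.9
grasp_force: 2.5
```

>>> apply_moves(
  delta_rot=[
    [0, 0, 0],
    [0, 0, 0],
    [0, 0, 0],
    [0, 0, 0],
    [0, 0, 0],
    [0, 0, 0],
    [0, 0, 0],
    [0, 0, 0],
  ],
  xyz=[
    [0, -0.02, 0],
    [0, -0.02, 0],
    [0, -0.02, 0],
    [0, -0.02, 0],
    [0, -0.02, 0],
    [0, -0.02, 0],
    [0, -0.02, 0],
    [0, -0.02, 0],
  ],
  hand=[0.3, 0.3, 0.3, 0.3, 0.3, 0.3, 0.3, 0.3],
)

```text
clock: 18.92
position: [543.5, -130.6, 81.7]
ee_rot: [0.996, -0.092, -0.0, 0.001]
contact_force: [-0.5, -9.4, 3.4]
gripper_width: 30.2
grasp_force: 4.3
```

The stop's nose is reached. I'll go on in small steps.

>>> apply_moves(
  delta_rot=[
    [0, 0, 0],
    [0, 0, 0],
    [0, 0, 0],
  ],
  xyz=[
    [0, -0.02, 0],
    [0, -0.02, 0],
    [0, 0, 0],
  ],
  hand=[0.3, 0.3, 0.3],
)

```text
clock: 19.17
position: [543.5, -130.0, 81.7]
ee_rot: [0.996, -0.092, -0.0, 0.001]
contact_force: [-0.6, -9.9, 3.4]
gripper_width: 29.9
grasp_force: 5.0
```

>>> apply_moves(
  delta_rot=[
    [0, 0, 0],
    [0, 0, 0],
    [0, 0, 0],
    [0, 0, 0],
  ],
  xyz=[
    [0, -0.02, 0],
    [0, -0.02, 0],
    [0, 0, 0],
    [0, 0, 0],
  ],
  hand=[0.3, 0.3, 0.3, 0.3],
)

```text
clock: 19.5
position: [543.6, -129.9, 81.7]
ee_rot: [0.996, -0.092, -0.0, 0.001]
contact_force: [-0.4, -13.3, 2.3]
gripper_width: 30.2
grasp_force: 6.7
```

The carriage is solid on the stop: the force rose with no motion. I'll back off inside the cage, lift, and go over the knob.

>>> apply_moves(
  delta_rot=[
    [0, 0, 0],
    [0, 0, 0],
    [0, 0, 0],
    [0, 0, 0],
    [0, 0, 0],
    [0, 0, 0],
    [0, 0, 0],
    [0, 0, 0],
    [0, 0, 0],
    [0, 0, 0],
    [0, 0, 0],
    [0, 0, 0],
    [0, 0, 0],
    [0, 0, 0],
    [0, 0, 0],
    [0, 0, 0],
  ],
  xyz=[
    [0, 0.06, 0],
    [0, 0.06, 0],
    [0, 0.06, 0],
    [0, 0.06, 0],
    [0, 0, 0],
    [0, 0, -0.6],
    [0, 0, -0.9],
    [0, 0, -0.9],
    [0, 0, -0.9],
    [0, 0, -0.7],
    [-0.8, -0.38, 0],
    [-0.8, -0.38, 0],
    [-0.8, -0.38, 0],
    [-0.8, -0.38, 0],
    [-0.8, -0.38, 0],
    [0, 0, 0],
  ],
  hand=[0.3, 0.3, 0.3, 0.3, 0.3, 0.3, 0.3, 0.3, 0.3, 0.3, 0.3, 0.3, 0.3, 0.3, 0.3, 0.3],
)

```text
clock: 20.83
position: [449.9, -67.0, 181.2]
ee_rot: [0.996, -0.091, -0.001, -0.001]
contact_force: [-0.1, -0.1, -0.6]
gripper_width: 29.7
grasp_force: 0.0
```

```bash
python3 - <<'E'
from h import *
s,w=wrist(); print(s["position"],s["joints"])
for n,im in(("w",w),("top",eyes.get_image("top")),("side",eyes.get_image("side"))):
    P,uv=pts(im,np.ones((384,512),bool))
    for nm,(x,y),lo,hi in(("post",(544.5,-126),115,128),("knob",(454,-68),100,112)):
        k=(np.hypot(P[:,0]-x,P[:,1]-y)<25)&(P[:,2]>lo)&(P[:,2]<hi); Q=P[k]
        if len(Q)>3: print(n,nm,len(Q),Q.mean(0).round(1),cv2.minEnclosingCircle(Q[:,:2].astype(np.float32)))
cv2.imwrite("pics/w2.png",cv2.cvtColor(w["frame"],cv2.COLOR_RGB2BGR))
E
```

```text
[449.94961248 -66.97664793 181.15061525] [ 0.21003517  0.14262076 -0.46454765 -0.00197365 -0.96506298  1.17962978]
w post 972 [ 543.1 -131.8  122.4] ((543.3875732421875, -132.66075134277344), 10.930375099182129)
w knob 315 [454.  -74.3 107.2] ((453.0437927246094, -74.29791259765625), 7.9070844650268555)
top post 39 [ 542.9 -132.6  121.4] ((543.048828125, -132.580078125), 10.488439559936523)
side post 55 [ 542.8 -138.9  120.2] ((544.5447387695312, -136.1920623779297), 12.043462753295898)
side knob 31 [451.8 -81.1 104.8] ((451.99237060546875, -79.52392578125), 8.003096580505371)
```

View pics/w2.png

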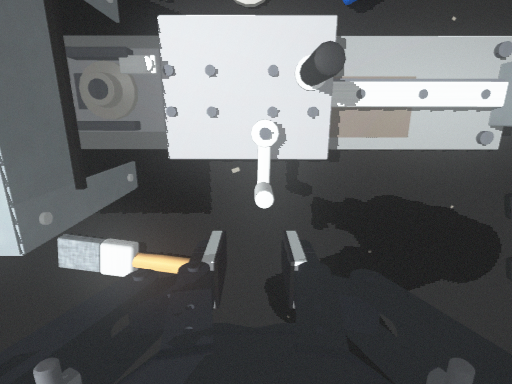

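The wrist view shows the knob at (264,194) and the pivot at (265,132), square to the rail. The post is at (325,62), 94 mm further on. That matches the push, so nothing was dragged back. I'll lower the cage over the knob and then sweep it round the pivot.

>>> apply_moves(
  delta_rot=[
    [0, 0, 0],
    [0, 0, 0],
    [0, 0, 0],
    [0, 0, 0],
    [0, 0, 0],
    [0, 0, 0],
    [0, 0, 0],
    [0, 0, 0],
    [0, 0, 0],
    [0, 0, 0],
  ],
  xyz=[
    [0.2, 0.27, 0],
    [0, 0, 0.6],
    [0, 0, 0.7],
    [0, 0, 0.7],
    [0, 0, 0.7],
    [0, 0, 0.7],
    [0, 0, 0.6],
    [0, 0, 0],
    [0, 0, 0],
    [0, 0, 0],
  ],
  hand=[0.3, 0.3, 0.3, 0.3, 0.3, 0.3, 0.3, 0.4, 0.4, 0.4],
)

```text
clock: 21.82
position: [458.0, -76.5, 81.8]
ee_rot: [0.996, -0.092, 0.001, 0.0]
contact_force: [0.4, -0.2, 1.2]
gripper_width: 25.8
grasp_force: 0.0
```

>>> apply_moves(
  delta_rot=[
    [0, 0, 0],
    [0, 0, 0],
    [0, 0, 0.5],
    [0, 0, 0.5],
    [0, 0, 0.5],
    [0, 0, 0.5],
    [0, 0, 0.5],
    [0, 0, 0.5],
    [0, 0, 0.5],
    [0, 0, 0.5],
    [0, 0, 0.5],
    [0, 0, 0.5],
  ],
  xyz=[
    [-0.19, -0.04, 0],
    [0, 0, 0],
    [0.003, -0.105, 0],
    [0.003, -0.105, 0],
    [0.003, -0.105, 0],
    [0.003, -0.105, 0],
    [0.003, -0.105, 0],
    [0.003, -0.105, 0],
    [0.003, -0.105, 0],
    [0.003, -0.105, 0],
    [0.003, -0.105, 0],
    [0.003, -0.105, 0],
  ],
  hand=[0.4, 0.4, 0.4, 0.4, 0.4, 0.4, 0.4, 0.4, 0.4, 0.4, 0.4, 0.4],
)

```text
clock: 22.82
position: [463.6, -51.1, 82.1]
ee_rot: [0.938, -0.347, 0.0, 0.0]
contact_force: [-0.3, -3.4, -0.7]
gripper_width: 25.7
grasp_force: 1.1
```

>>> apply_moves(
  delta_rot=[
    [0, 0, 0.5],
    [0, 0, 0.5],
    [0, 0, 0.5],
    [0, 0, 0.5],
    [0, 0, 0.5],
    [0, 0, 0.5],
    [0, 0, 0.5],
    [0, 0, 0.5],
    [0, 0, 0.5],
    [0, 0, 0.5],
    [0, 0, 0.5],
    [0, 0, 0.5],
    [0, 0, 0.5],
    [0, 0, 0.5],
    [0, 0, 0.5],
    [0, 0, 0.5],
  ],
  xyz=[
    [0.003, -0.105, 0],
    [0.003, -0.105, 0],
    [0.003, -0.105, 0],
    [0.003, -0.105, 0],
    [0.003, -0.105, 0],
    [0.003, -0.105, 0],
    [0.003, -0.105, 0],
    [0.003, -0.105, 0],
    [0.003, -0.105, 0],
    [0.003, -0.105, 0],
    [0.003, -0.105, 0],
    [0.003, -0.105, 0],
    [0.003, -0.105, 0],
    [0.003, -0.105, 0],
    [0.003, -0.105, 0],
    [0.003, -0.105, 0],
  ],
  hand=[0.4, 0.4, 0.4, 0.4, 0.4, 0.4, 0.4, 0.4, 0.4, 0.4, 0.4, 0.4, 0.4, 0.4, 0.4, 0.4],
)

```text
clock: 24.15
position: [498.9, -33.8, 81.8]
ee_rot: [0.715, -0.699, -0.001, 0.001]
contact_force: [-3.7, -1.3, 1.9]
gripper_width: 25.6
grasp_force: 1.5
```

>>> apply_moves(
  delta_rot=[
    [0, 0, 0.5],
    [0, 0, 0.5],
    [0, 0, 0.5],
    [0, 0, 0.5],
    [0, 0, 0],
    [0, 0, 0],
    [0, 0, 0],
  ],
  xyz=[
    [0.003, -0.105, 0],
    [0.003, -0.105, 0],
    [0.003, -0.105, 0],
    [0.003, -0.105, 0],
    [0, -0.04, 0],
    [0, -0.04, 0],
    [0, -0.04, 0],
  ],
  hand=[0.4, 0.4, 0.4, 0.4, 0.4, 0.4, 0.4],
)

```text
clock: 24.73
position: [513.3, -34.4, 81.6]
ee_rot: [-0.64, 0.769, 0.0, -0.0]
contact_force: [-3.8, 3.4, 2.6]
gripper_width: 25.7
grasp_force: 2.1
```

>>> apply_moves(
  delta_rot=[
    [0, 0, 0],
    [0, 0, 0],
    [0, 0, 0],
    [0, 0, 0],
  ],
  xyz=[
    [0, -0.04, 0],
    [0, -0.04, 0],
    [0, -0.04, 0],
    [0, 0, 0],
  ],
  hand=[0.4, 0.4, 0.4, 0.4],
)

```text
clock: 25.07
position: [516.6, -35.2, 81.2]
ee_rot: [-0.639, 0.769, 0.0, -0.0]
contact_force: [-3.7, 3.5, 3.1]
gripper_width: 25.6
grasp_force: 2.4
```

>>> apply_moves(
  delta_rot=[
    [0, 0, 0],
    [0, 0, 0],
    [0, 0, 0],
  ],
  xyz=[
    [-0.04, -0.04, 0],
    [-0.02, -0.04, 0],
    [0, 0, 0],
  ],
  hand=[0.4, 0.4, 0.4],
)

```text
clock: 25.32
position: [516.7, -35.0, 81.0]
ee_rot: [-0.639, 0.769, 0.001, -0.003]
contact_force: [-7.6, -0.1, 5.1]
gripper_width: 25.6
grasp_force: 3.9
```

>>> apply_moves(
  delta_rot=[
    [0, 0, 0],
    [0, 0, 0],
  ],
  xyz=[
    [0, -0.04, 0],
    [0, 0, 0],
  ],
  hand=[0.4, 0.4],
)

```text
clock: 25.48
position: [516.8, -35.1, 80.9]
ee_rot: [-0.639, 0.769, 0.002, -0.003]
contact_force: [-9.7, 3.2, 7.7]
gripper_width: 25.8
grasp_force: 5.0
```

>>> apply_moves(
  delta_rot=[
    [0, 0, 0],
    [0, 0, 0],
    [0, 0, 0],
    [0, 0, 0],
    [0, 0, 0],
    [0, 0, 0],
    [0, 0, 0],
    [0, 0, 0],
    [0, 0, 0],
    [0, 0, 0],
    [0, 0, 0],
    [0, 0, 0],
    [0, 0, 0],
  ],
  xyz=[
    [0, 0.07, 0],
    [0, 0.07, 0],
    [0, 0.07, 0],
    [0, 0.07, 0],
    [0, 0, 0],
    [0, 0, -0.3],
    [0, 0, -0.8],
    [0, 0, -1],
    [0, 0, -1],
    [0, 0, -1],
    [0, 0, -1],
    [0, 0, -0.5],
    [0, 0, 0],
  ],
  hand=[0.4, 0.4, 0.4, 0.4, 0.3, 0.3, 0.3, 0.3, 0.3, 0.3, 0.3, 0.3, 0.3],
)

```text
clock: 26.57
position: [515.7, -32.9, 225.8]
ee_rot: [-0.639, 0.769, -0.003, 0.004]
contact_force: [0.9, 0.1, -0.2]
gripper_width: 30.1
grasp_force: 0.0
```

```bash
python3 - <<'E'
from h import *
s,w=wrist(); print(s["position"],s["contact_force"])
for n,im in(("w",w),("top",eyes.get_image("top")),("side",eyes.get_image("side"))):
    P,uv=pts(im,np.ones((384,512),bool))
    for nm,(x,y),lo,hi in(("post",(543,-132),115,128),("knob",(510,-35),100,112)):
        k=(np.hypot(P[:,0]-x,P[:,1]-y)<25)&(P[:,2]>lo)&(P[:,2]<hi); Q=P[k]
        if len(Q)>3: print(n,nm,len(Q),Q.mean(0).round(1),cv2.minEnclosingCircle(Q[:,:2].astype(np.float32)))
cv2.imwrite("pics/w3.png",cv2.cvtColor(w["frame"],cv2.COLOR_RGB2BGR))
E
```

```text
[515.65899005 -32.88178463 225.78209273] [ 0.93418175  0.08618851 -0.17953078]
w post 605 [ 543.  -132.5  122.4] ((543.5414428710938, -132.79443359375), 10.88267707824707)
w knob 219 [510.8 -36.6 107.3] ((510.9970703125, -35.946205139160156), 7.622064590454102)
top post 38 [ 543.1 -132.4  122.1] ((543.2720336914062, -132.481201171875), 10.22134017944336)
side post 54 [ 542.6 -138.9  120.4] ((543.339111328125, -137.25869750976562), 11.487388610839844)
side knob 27 [510.5 -41.3 104.7] ((511.4664001464844, -38.93817901611328), 8.5231294631958)
```

View pics/w3.png

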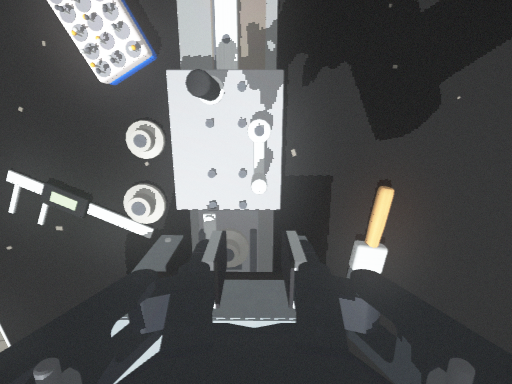

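In the wrist view the lever runs from the pivot at (259,130) to the knob at (259,186), in line with the rail. The post hasn't moved since the carriage was homed, and the bystanders are in place.

```bash
python3 -c "
from bench import arm
print(arm.job_done())"
```

```text
the job is handed in; nothing more can be done
None
```

The carriage broke free without shooting off and is home against the end stop: the push rose to about 13 N there with no further motion. The lock lever is fully over, in line with the rail; the arm is clear of everything, and the job was handed in at about 27 s.

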